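# Make up the damping kit and the bowing kit

### The job

Make up two lesson kits from the stock lying on the shelf: the long glockenspiel bar and the rubber violin mute go in the oblong tray, and the tuning fork, the short glockenspiel bar and the tin of rosin go in the square tray. Lay each thing flat on the tray floor, squarely on its own dark outline, and leave the hand lens and the test tube where they lie.

Things in the scene. Friction and masses are not known exactly. Their poses are not given: they have to be found in the camera images.
- long_bar: long glockenspiel bar of brushed aluminium, 140 x 25 x 9 mm, about 85 g, with two small dark hole marks on top. Lies flat; origin at the centre of its underside, x along its length, z up. Loose.
- short_bar: short glockenspiel bar of brushed aluminium, 80 x 25 x 9 mm, about 50 g, with two small dark hole marks. Lies flat; origin at the centre of its underside, x along its length, z up. Loose.
- fork: steel tuning fork lying flat, 120 mm long, 24 mm wide, 8 mm thick, about 90 g. Origin midway along its length on the underside, x towards the prong ends: two 7 mm prongs, 10 mm apart, from x = 0 to +60 mm; solid 24 mm wide yoke from -12 mm to 0; round 8 mm stem from -60 to -12 mm. Best gripped across its width at the yoke or just on the prong side of it. Loose.
- mute: black rubber violin mute, a comb-shaped block of three short prongs, 38 mm long (x), 28 mm wide (y), 16 mm high, about 25 g. Lies flat; origin at the centre of its underside, x along its 38 mm length towards the prongs (within 1 mm of the middle). Loose, rigid.
- rosin: amber rosin cake in a round metal tin, 48 mm across, 18 mm high (20 mm with the cake), about 60 g. Origin at the centre of its underside, z up. Loose.
- lens: bystander, to be left alone: hand lens with a brown horn handle, lying flat, 130 mm long (x), 56 mm across the lens at its +x end, 10 mm high; origin near the middle of its length, on the underside. Loose.
- test_tube: bystander, to be left alone: glass test tube lying along x in a small wooden cradle 80 x 40 mm; tube 17 mm thick, about 105 mm long, top 26 mm above the shelf; origin under the cradle's centre. Loose, one piece.
- oblong_tray: fixed oblong wooden tray, 90 mm (x) by 240 mm (y); floor top 3 mm, lip top 10 mm above the shelf, lip 4 mm thick. Origin at the centre of its underside, axes along its sides. Dark flat outlines on the floor, lengthwise along the tray's y: long bar centre at x 0, y -40 mm; mute (38 mm length along y) centre at x 0, y +75. Either way round will do.
- square_tray: fixed square wooden tray, 160 x 160 mm; floor top 3 mm, lip top 10 mm above the shelf, lip 4 mm thick. Origin at the centre of its underside, axes along its sides. Dark flat outlines on the floor, lengthwise along the tray's y: fork (prongs drawn to +y), its origin at x +38, y 0 mm; short bar centre at x -38, y -32; round rosin tin centre at x -38, y +46. Either way round will do.
There are look-alikes about, which are no part of the job. Several things look just like the rosin: the one meant starts nearest to the robot's base. What is shaped like the mute but green or yellow is not meant.

How it is judged:
At the end, for the whole second after the job is handed in: Each thing lies in its tray within 12 mm (along and across the tray) of its own outline's middle, flat on the floor, within 0.2 rad of the outline's direction (either way round; the tin any way), released and at rest; the lens and test tube are within 30 mm of their starts (x of long_bar in the frame of oblong_tray between -0.012 and 0.012 m and y of long_bar in the frame of oblong_tray between -0.052 and -0.028 m and z of each of long_bar, mute in the frame of oblong_tray below 0.007 m and angle between each of long_bar, mute, fork, short_bar, rosin's own z axis and vertical below 0.12 rad and linear speed of each of long_bar, mute, fork, short_bar, rosin below 0.02 m/s and angle between the x axis of each of long_bar, mute and the y axis of oblong_tray, either way round below 0.2 rad and x of mute in the frame of oblong_tray between -0.012 and 0.012 m and y of mute in the frame of oblong_tray between 0.063 and 0.087 m and x of fork in the frame of square_tray between 0.026 and 0.05 m and y of fork in the frame of square_tray between -0.012 and 0.012 m and z of each of fork, short_bar, rosin in the frame of square_tray below 0.007 m and angle between the x axis of each of fork, short_bar and the y axis of square_tray, either way round below 0.2 rad and x of short_bar in the frame of square_tray between -0.05 and -0.026 m and y of short_bar in the frame of square_tray between -0.044 and -0.02 m and x of rosin in the frame of square_tray between -0.05 and -0.026 m and y of rosin in the frame of square_tray between 0.034 and 0.058 m and distance of each of lens, test_tube from where it was at the start of the episode below 0.03 m); the robot touches nothing.
It fails at once if the hand lens is shifted more than 30 mm (distance of lens from where it was at the start of the episode above 0.03 m).
It fails at once if the test tube is shifted more than 30 mm (distance of test_tube from where it was at the start of the episode above 0.03 m).
It also fails if it takes over 112 s, if anything falls off the work surface, if the arm or the gripper's body presses on something with over 40 N, if the wrist force passes 120 N, or if a joint passes its speed limit or range.

### The arm

A 6-joint arm with a two-finger parallel gripper is mounted at the origin on the work surface. World frame = base frame: x ahead of the robot, y to its left, z up, the work surface at z = 0. Lengths are in m, angles in rad, forces in N, time in s.
With the tool pointing down it reaches from about 0.325 to 0.85 m from the base axis. Payload 15.5 kg.
Tool frame: the origin (TCP) lies at the very end of the fingers, on their centre line; the grasp point (between the pads) lies 19 mm behind it; z points along the fingers, y is the line along which they close (so a half turn about z gives the same grasp; the last joint's range is limited). The gripper opens to 91 mm and grips with 3 to 60 N. Pads are 32 mm wide; open, the fingers measure 118 mm over their backs; the gripper's body (76 mm by 178 mm) begins 60 mm behind the grasp point.
Start: joints at [-1.284, 0.494, 1.345, -0, 1.302, -0.096], TCP at [0.233, -0.58, 0.214] pointing down, gripper open.
Joint ranges: [-2.91, 2.91], [-0.82, 2.16], [0.22, 2.67], [-1.22, 4.37], [0.12, 2.79], [-3.08, 3.08]. Speed limits (rad/s): [1.89, 1.89, 2.57, 3.01, 3.01, 3.01].

### API

Orientations are given as a 3x3 rotation matrix whose columns are the frame's x, y, z axes.
In Python, from rig import env gives the robot as it stands. The module is installed in compiled form; this text tells all that it offers.
- The arm moves only by the tool arm_command, never from a script. Its argument "moves" is a list of rows, each an object of numbers: "grip": the finger opening in mm, from 0 to 91.2; "tx", "ty", "tz": the shift along the world's x, y, z in mm; "wx", "wy", "wz": the turn, a rotation vector about the world's x, y, z in rad. A call has exactly 5 rows; each row shifts and turns the commanded pose from where the row before left it; what a row does not reach is not made up. A row lasts 1/10 s, in which the tool goes at most 50 mm and 8.59 degrees, less where a joint would pass 70% of its speed; a pose out of reach is approached as far as the arm can. A call is refused whole if a number of a shift passes 50 or a number of a turn 0.15, either way. A call with a gripper value outside its range is refused whole. The fingers move at their own pace and stop on an object; the grip force is fixed at half the most. Time passes only in rows, so rows that do not move let the fingers close, or fill a call up. It gives the time, the measured TCP pose, the force, the opening and the grip force at its end, in the units of the state.
- env.get_state(): the state, without advancing time (a new reading comes with each control period).
- env.snapshot(name): name is "side" or "top" or "wrist"; returns a dict with "image" (420x560x3 uint8, red, green, blue), "K" (3x3 intrinsics, pixels), "k1" (the pictures are not rectified: a ray, as slopes to the right and down, at radius r is drawn at 1 + k1 r^2 times it, then the intrinsics apply), "xyz" and "attitude" of the camera in the world; the wrist camera has in their place "hand_eye" (4x4, takes a point from camera to tool coordinates, whose origin is the TCP and whose axes are the flange's). Camera axes: x right, y down, z forward; pixel columns grow to the right and rows downward; lengths in m; the calibration is good to about 2 mm. A picture is of the moment at which its call begins: read the wrist's pose just before it. There is no depth.
- env.finish_job(): hands the job in; it is judged then, once.
The state is a dict: "time_s": time; "joints": joint angles; "dq": joint speeds; "joint_torque": joint torques, N m; "tool_pos": TCP position; "tcp_rot": TCP orientation; "wrist_force": force on the tool from outside, world axes, zero at the start; "wrist_torque": the same for the moment, N m; "width": opening from 0.0 (shut) to 1.0 (fully open); "finger_force": force on a finger pad.
Only numpy, scipy, OpenCV 4.12 (cv2) and the standard library are available. Lean on these libraries where they do the work, as an engineer would, in place of code of your own. Each camera call takes 0.05 s, during which the arm holds its last target. There are 200 camera calls.

## Working session

There is one attempt and no reset: what is moved stays moved. The work goes in short steps, Python scripts to look and compute and a tool call to move; the robot and the scene stay as the last step left them, time stands still between calls to the robot, and variables do not carry over. Pictures are saved under pics/ and viewed, at most 14 in all, crops included, and the job is handed in when it is done.

Besides the shell and the picture viewer there is one more tool, called after "Request:" by a JSON object that holds its "op" and its "data", one argument or row to a line. arm_command: Moves the arm, as the interface text tells. Its arguments: {"type":"object","properties":{"moves":{"type":"array"}},"required":["moves"]}

```bash
mkdir -p pics
python3 - <<'E'
from rig import env
import cv2
s=env.get_state(); print(s)
for n in("top","side"):
    d=env.snapshot(n); cv2.imwrite(f"pics/{n}0.png",cv2.resize(d["image"][:,:,::-1],(800,600),interpolation=cv2.INTER_CUBIC)); 
    print(n,d["K"],d["k1"],d["xyz"],d["attitude"])
E
```

```text
{'time_s': 0.0, 'joints': array([-1.28348129e+00,  4.94182807e-01,  1.34615386e+00,  1.06978468e-05,
        1.30247161e+00, -9.54797879e-02]), 'dq': array([-0.00137604, -0.00063909, -0.00023623,  0.00105908, -0.00032169,
       -0.00112804]), 'joint_torque': array([ 1.63897290e-03, -8.78806543e+01, -3.81858015e+01,  7.06345565e-02,
        5.30201232e-02, -1.16741630e-04]), 'tool_pos': array([ 0.23335544, -0.57938845,  0.21333079]), 'tcp_rot': array([[ 9.27625435e-01,  3.73511635e-01, -3.34588616e-04],
       [ 3.73511763e-01, -9.27624707e-01,  1.16871407e-03],
       [ 1.26155634e-04, -1.20910168e-03, -9.99999261e-01]]), 'wrist_force': array([-1.11048334,  0.16937951,  0.22275104]), 'wrist_torque': array([-0.02406337,  0.01052399,  0.00637166]), 'finger_force': 0.0, 'width': 1.0040146176604765}
top [[408.75600934   0.         280.71080806]
 [  0.         408.75600934 209.3603403 ]
 [  0.           0.           1.        ]] 0.007689331079330462 [0.40674955 0.00910247 0.90917595] [[-1.49770513e-02 -9.91075502e-01  1.32457683e-01]
 [-9.99887837e-01  1.48409794e-02 -2.01453254e-03]
 [ 3.07521111e-05 -1.32472998e-01 -9.91186614e-01]]
side [[407.51675236   0.         276.69085061]
 [  0.         407.51675236 207.88588899]
 [  0.           0.           1.        ]] -0.04423562536362329 [0.35451577 0.95612155 0.56688603] [[-0.98834825 -0.04924243  0.14402404]
 [-0.15018789  0.46920752 -0.87022291]
 [-0.02472527 -0.88171395 -0.47113604]]
```

View pics/top0.png

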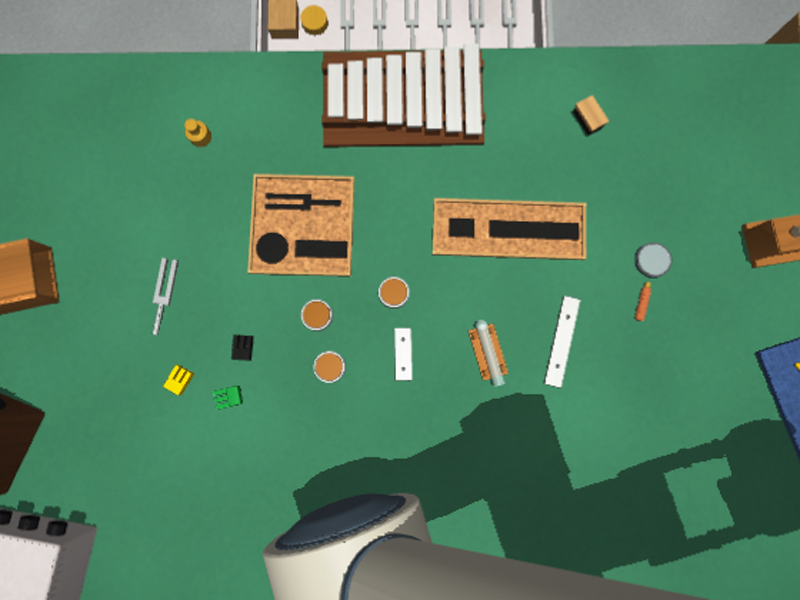

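View pics/side0.png

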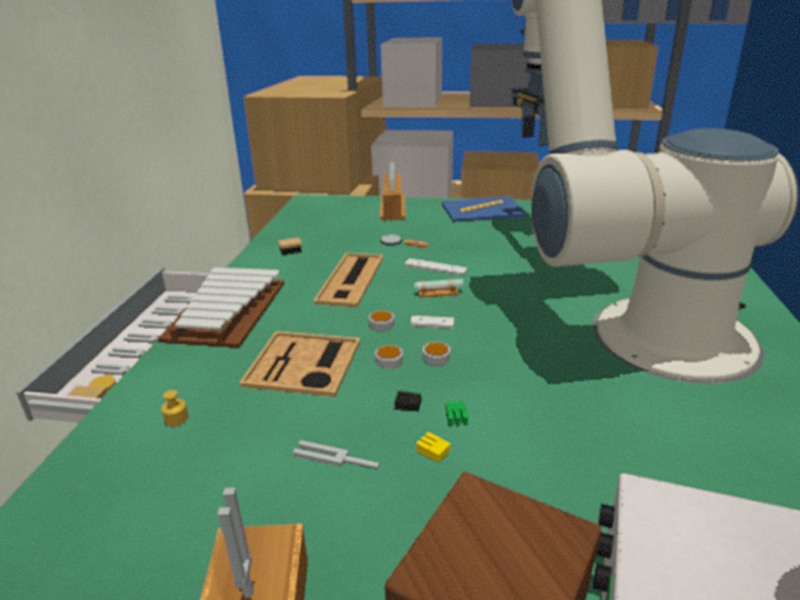

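The top view shows the trays at (300,225) and (510,228). The loose things are the fork (165,295), black mute (242,347), tins (316,315), (393,291) and (329,367), short bar (403,354), tube (489,352), long bar (562,341) and lens (650,285).

```bash
cat > h.py <<'E'
import numpy as np,cv2
from rig import env
def rays(d,px,R,o,z):
    K=d["K"];p=(np.atleast_2d(px)-[K[0,2],K[1,2]])/K[0,0]
    u=p.copy()
    for _ in range(10): u=p/(1+d["k1"]*(u**2).sum(1,keepdims=True))
    v=np.c_[u,np.ones(len(u))]@R.T
    return (o+v*((z-o[2])/v[:,2])[:,None])[:,:2]
def top(d,px,z): return rays(d,px,np.array(d["attitude"]),np.array(d["xyz"]),z)
def wristpose(s,d):
    H=np.array(d["hand_eye"]);R=np.array(s["tcp_rot"]);return R@H[:3,:3],np.array(s["tool_pos"])+R@H[:3,3]
def rect(pts):
    (c,(w,h),a)=cv2.minAreaRect((pts*1000).astype(np.float32))
    if w<h: w,h,a=h,w,a+90
    return np.round(c,1),round(w,1),round(h,1),round((a+90)%180-90,1)
E
python3 - <<'E'
from h import *
d=env.snapshot("top");im=d["image"];np.save("top.npy",im)
hsv=cv2.cvtColor(im,cv2.COLOR_RGB2HSV)
ng=~((hsv[...,0]>60)&(hsv[...,0]<88)&(hsv[...,1]>90))
def go(name,mask,z,box):
    x0,y0,x1,y1=[int(.7*v) for v in box]
    m=np.zeros(mask.shape,np.uint8);m[y0:y1,x0:x1]=mask[y0:y1,x0:x1]
    c=max(cv2.findContours(m,cv2.RETR_EXTERNAL,cv2.CHAIN_APPROX_NONE)[0],key=cv2.contourArea)
    P=top(d,c[:,0].astype(float),z);M=cv2.moments(c);cc=top(d,[[M['m10']/M['m00'],M['m01']/M['m00']]],z)[0]*1000
    print(name,*rect(P),"centroid",cc.round(1),"r",np.hypot(*cc).round(0))
v=hsv[...,2]
for n,b,z in[("fork",(140,250,190,340),.008),("mute",(225,325,260,365),.014),("r1",(295,293,337,335),.018),("r2",(372,270,415,312),.018),("r3",(308,346,350,388),.018),("short",(385,320,420,390),.009),("tube",(460,315,515,390),.02),("long",(535,290,590,392),.009),("lens",(630,235,680,280),.008),("sq",(240,168,360,282),.010),("ob",(425,190,595,268),.010)]: go(n,ng,z,b)
dk=v<55
for n,b in[("ofork",(262,188,345,213)),("oshort",(292,235,349,262)),("orosin",(254,230,290,266)),("olong",(485,215,581,243)),("omute",(446,215,478,240))]: go(n,dk,.003,b)
E
```

```text
fork [538.  379.1] 121.2 28.1 -9.1 centroid [547.8 377.3] r 665.0
mute [456.  252.2] 34.9 30.0 -0.9 centroid [456.3 251.9] r 521.0
r1 [504.4 137.4] 48.7 47.7 44.7 centroid [504.1 137.9] r 523.0
r2 [538.   18.6] 49.0 46.3 -0.9 centroid [537.5  18.9] r 538.0
r3 [425.7 118.6] 47.8 47.3 89.1 centroid [424.9 118.4] r 441.0
short [442.8   5.7] 80.9 26.4 -0.8 centroid [442.1   5.9] r 442.0
tube [ 442.1 -123.4] 102.1 42.6 15.1 centroid [ 442.6 -123.5] r 460.0
long [ 459.2 -239.4] 142.1 28.7 -15.4 centroid [ 458.3 -239.1] r 517.0
lens [ 584.3 -389.7] 56.4 52.5 89.1 centroid [ 584.2 -389. ] r 702.0
sq [649.8 163.4] 164.5 163.2 -2.3 centroid [648.4 163.5] r 669.0
ob [ 637.6 -164.8] 242.6 95.0 87.2 centroid [ 637.5 -165.2] r 659.0
ofork [687.9 163. ] 116.5 23.6 89.2 centroid [688.4 166.5] r 708.0
oshort [611.1 132.9] 79.7 25.0 86.8 centroid [611.  132.3] r 625.0
orosin [614.  211.2] 46.5 45.2 0.6 centroid [614.  210.9] r 649.0
olong [ 636.7 -205.1] 138.6 25.9 87.0 centroid [ 636.7 -205.5] r 669.0
omute [642.2 -90.6] 36.4 27.9 88.2 centroid [642.8 -90.6] r 649.0
```

Request:
{"op": "arm_command", "data": {
  "moves": [
    {"grip": 50, "tx": 22.5, "ty": 34, "tz": -13, "wz": -0.065},
    {"grip": 50, "tx": 22.5, "ty": 34, "tz": -13, "wz": -0.065},
    {"grip": 50, "tx": 22.5, "ty": 34, "tz": -13, "wz": -0.065},
    {"grip": 50, "tx": 22.5, "ty": 34, "tz": -13, "wz": -0.065},
    {"grip": 50, "tx": 22.5, "ty": 34, "tz": -13, "wz": -0.065}
  ]
}}

```text
$.moves[0]: bad value
```

Request:
{"op": "arm_command", "data": {
  "moves": [
    {"grip": 50, "tx": 22.5, "ty": 34, "tz": -13, "wz": -0.065},
    {"grip": 50, "tx": 22.5, "ty": 34, "tz": -13, "wz": -0.065},
    {"grip": 50, "tx": 22.5, "ty": 34, "tz": -13, "wz": -0.065},
    {"grip": 50, "tx": 22.5, "ty": 34, "tz": -13, "wz": -0.065},
    {"grip": 50, "tx": 22.5, "ty": 34, "tz": -13, "wz": -0.065}
  ]
}}

```text
$.moves[0]: bad value
```

Request:
{"op": "arm_command", "data": {
  "moves": [
    {"grip": 50, "tx": 22.5, "ty": 34, "tz": -13, "wx": 0, "wy": 0, "wz": -0.065},
    {"grip": 50, "tx": 22.5, "ty": 34, "tz": -13, "wx": 0, "wy": 0, "wz": -0.065},
    {"grip": 50, "tx": 22.5, "ty": 34, "tz": -13, "wx": 0, "wy": 0, "wz": -0.065},
    {"grip": 50, "tx": 22.5, "ty": 34, "tz": -13, "wx": 0, "wy": 0, "wz": -0.065},
    {"grip": 50, "tx": 22.5, "ty": 34, "tz": -13, "wx": 0, "wy": 0, "wz": -0.065}
  ]
}}

```text
time_s: 0.65
tool_pos: [0.3465, -0.4083, 0.1484]
tcp_rot: [[0.998, 0.055, 0.0], [0.055, -0.998, 0.0], [0.0, -0.0, -1.0]]
wrist_force: [0.8, -0.7, -0.3]
width: 0.597
finger_force: 0.0
```

Request:
{"op": "arm_command", "data": {
  "moves": [
    {"grip": 50, "tx": 22.5, "ty": 34, "tz": -13, "wx": 0, "wy": 0, "wz": -0.065},
    {"grip": 50, "tx": 22.5, "ty": 34, "tz": -13, "wx": 0, "wy": 0, "wz": -0.065},
    {"grip": 50, "tx": 22.5, "ty": 34, "tz": -13, "wx": 0, "wy": 0, "wz": -0.065},
    {"grip": 50, "tx": 22.5, "ty": 34, "tz": -13, "wx": 0, "wy": 0, "wz": -0.065},
    {"grip": 50, "tx": 22.5, "ty": 34, "tz": -13, "wx": 0, "wy": 0, "wz": -0.065}
  ]
}}

```text
time_s: 1.15
tool_pos: [0.4591, -0.2383, 0.0834]
tcp_rot: [[0.964, -0.267, 0.0], [-0.267, -0.964, -0.0], [0.0, -0.0, -1.0]]
wrist_force: [0.4, -0.5, 0.5]
width: 0.546
finger_force: 0.0
```

Run:
```python
from h import *
s=env.get_state();d=env.snapshot("wrist");cv2.imwrite("pics/w1.png",d["image"][:,:,::-1]);R,o=wristpose(s,d);print(o,R,d["K"][0])
im=d["image"];hsv=cv2.cvtColor(im,cv2.COLOR_RGB2HSV)
m=((hsv[...,1]<50)&(hsv[...,2]>150)).astype(np.uint8)
for c in cv2.findContours(m,cv2.RETR_EXTERNAL,cv2.CHAIN_APPROX_NONE)[0]:
    if cv2.contourArea(c)>1500: print(cv2.boundingRect(c),rect(rays(d,c[:,0].astype(float),R,o,.009)))
```

```text
[ 0.5258768  -0.25762128  0.25476213] [[-2.67388237e-01 -9.32889935e-01 -2.41288001e-01]
 [-9.63588681e-01  2.59030653e-01  6.63323044e-02]
 [ 6.20249396e-04  2.50238865e-01 -9.68183932e-01]] [376.44949924   0.         282.24602243]
(264, 118, 41, 167) (array([ 470.9, -244.3]), 114.2, 25.7, -14.7)
```

View pics/w1.png

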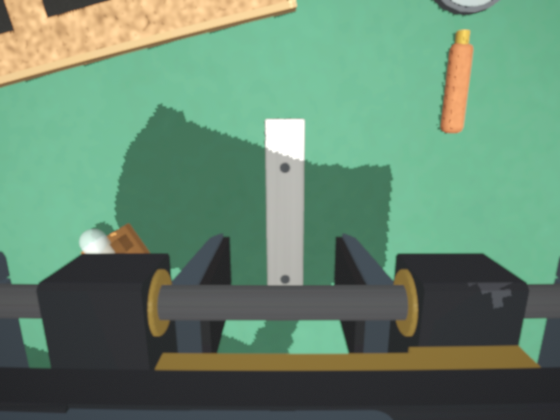

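The bar at (285,200) is centred between the fingers, and the wrist measurement agrees with the top one to 1 mm. I'll go down and grip.

Request:
{"op": "arm_command", "data": {
  "moves": [
    {"grip": 50, "tx": 0, "ty": -1, "tz": -30, "wx": 0, "wy": 0, "wz": 0},
    {"grip": 50, "tx": 0, "ty": 0, "tz": -30, "wx": 0, "wy": 0, "wz": 0},
    {"grip": 50, "tx": 0, "ty": 0, "tz": -16, "wx": 0, "wy": 0, "wz": 0},
    {"grip": 50, "tx": 0, "ty": 0, "tz": -5, "wx": 0, "wy": 0, "wz": 0},
    {"grip": 10, "tx": 0, "ty": 0, "tz": 0, "wx": 0, "wy": 0, "wz": 0}
  ]
}}

```text
time_s: 1.7
tool_pos: [0.4582, -0.2406, 0.0026]
tcp_rot: [[0.965, -0.264, -0.001], [-0.264, -0.965, 0.001], [-0.001, -0.0, -1.0]]
wrist_force: [0.5, -0.4, 0.1]
width: 0.488
finger_force: 0.0
```

Request:
{"op": "arm_command", "data": {
  "moves": [
    {"grip": 10, "tx": 0, "ty": 0, "tz": 0, "wx": 0, "wy": 0, "wz": 0},
    {"grip": 10, "tx": 0, "ty": 0, "tz": 0, "wx": 0, "wy": 0, "wz": 0},
    {"grip": 10, "tx": 0, "ty": 0, "tz": 0, "wx": 0, "wy": 0, "wz": 0},
    {"grip": 10, "tx": 0, "ty": 0, "tz": 0, "wx": 0, "wy": 0, "wz": 0},
    {"grip": 10, "tx": 0, "ty": 0, "tz": 0, "wx": 0, "wy": 0, "wz": 0}
  ]
}}

```text
time_s: 2.2
tool_pos: [0.4589, -0.2411, 0.0038]
tcp_rot: [[0.964, -0.264, 0.001], [-0.264, -0.964, -0.001], [0.001, 0.001, -1.0]]
wrist_force: [-1.4, -0.2, 8.7]
width: 0.271
finger_force: 30.0
```

Request:
{"op": "arm_command", "data": {
  "moves": [
    {"grip": 10, "tx": 0, "ty": 0, "tz": 40, "wx": 0, "wy": 0, "wz": 0},
    {"grip": 10, "tx": 14.8, "ty": 2.9, "tz": 30, "wx": 0, "wy": 0, "wz": 0.149},
    {"grip": 10, "tx": 14.8, "ty": 2.9, "tz": 0, "wx": 0, "wy": 0, "wz": 0.149},
    {"grip": 10, "tx": 14.8, "ty": 2.9, "tz": 0, "wx": 0, "wy": 0, "wz": 0.149},
    {"grip": 10, "tx": 14.8, "ty": 2.9, "tz": 0, "wx": 0, "wy": 0, "wz": 0.149}
  ]
}}

```text
time_s: 2.7
tool_pos: [0.5184, -0.2291, 0.0737]
tcp_rot: [[0.944, 0.329, 0.001], [0.329, -0.944, -0.001], [0.001, 0.001, -1.0]]
wrist_force: [-0.1, -0.6, -0.6]
width: 0.269
finger_force: 30.0
```

Request:
{"op": "arm_command", "data": {
  "moves": [
    {"grip": 10, "tx": 14.8, "ty": 2.9, "tz": 0, "wx": 0, "wy": 0, "wz": 0.149},
    {"grip": 10, "tx": 14.8, "ty": 2.9, "tz": 0, "wx": 0, "wy": 0, "wz": 0.149},
    {"grip": 10, "tx": 14.8, "ty": 2.9, "tz": 0, "wx": 0, "wy": 0, "wz": 0.149},
    {"grip": 10, "tx": 14.8, "ty": 2.9, "tz": 0, "wx": 0, "wy": 0, "wz": 0.149},
    {"grip": 10, "tx": 14.8, "ty": 2.9, "tz": 0, "wx": 0, "wy": 0, "wz": 0.149}
  ]
}}

```text
time_s: 3.2
tool_pos: [0.5922, -0.2145, 0.0733]
tcp_rot: [[0.471, 0.882, 0.0], [0.882, -0.471, -0.0], [0.0, 0.0, -1.0]]
wrist_force: [-0.1, -0.4, -0.7]
width: 0.268
finger_force: 30.0
```

Request:
{"op": "arm_command", "data": {
  "moves": [
    {"grip": 10, "tx": 14.8, "ty": 2.9, "tz": 0, "wx": 0, "wy": 0, "wz": 0.149},
    {"grip": 10, "tx": 14.8, "ty": 2.9, "tz": 0, "wx": 0, "wy": 0, "wz": 0.149},
    {"grip": 10, "tx": 14.8, "ty": 2.9, "tz": 0, "wx": 0, "wy": 0, "wz": 0.149},
    {"grip": 10, "tx": 0, "ty": 0, "tz": -25, "wx": 0, "wy": 0, "wz": 0},
    {"grip": 10, "tx": 0, "ty": 0, "tz": -15, "wx": 0, "wy": 0, "wz": 0}
  ]
}}

```text
time_s: 3.7
tool_pos: [0.6358, -0.2056, 0.032]
tcp_rot: [[0.05, 0.999, -0.0], [0.999, -0.05, 0.0], [0.0, -0.0, -1.0]]
wrist_force: [-1.1, 0.5, -1.0]
width: 0.268
finger_force: 30.0
```

Request:
{"op": "arm_command", "data": {
  "moves": [
    {"grip": 10, "tx": 1, "ty": 0, "tz": -18, "wx": 0, "wy": 0, "wz": 0},
    {"grip": 10, "tx": 0, "ty": 0, "tz": -7, "wx": 0, "wy": 0, "wz": 0},
    {"grip": 10, "tx": 0, "ty": 0, "tz": -1, "wx": 0, "wy": 0, "wz": 0},
    {"grip": 38, "tx": 0, "ty": 0, "tz": 0, "wx": 0, "wy": 0, "wz": 0},
    {"grip": 38, "tx": 0, "ty": 0, "tz": 0, "wx": 0, "wy": 0, "wz": 0}
  ]
}}

```text
time_s: 4.2
tool_pos: [0.6372, -0.2061, 0.0074]
tcp_rot: [[0.05, 0.999, 0.0], [0.999, -0.05, -0.0], [-0.0, 0.0, -1.0]]
wrist_force: [-0.5, 0.2, 1.1]
width: 0.403
finger_force: 0.0
```

Request:
{"op": "arm_command", "data": {
  "moves": [
    {"grip": 38, "tx": 0, "ty": 0, "tz": 0, "wx": 0, "wy": 0, "wz": 0},
    {"grip": 38, "tx": 0, "ty": 0, "tz": 5, "wx": 0, "wy": 0, "wz": 0},
    {"grip": 38, "tx": 0, "ty": 0, "tz": 20, "wx": 0, "wy": 0, "wz": 0},
    {"grip": 42, "tx": 0, "ty": 0, "tz": 35, "wx": 0, "wy": 0, "wz": 0},
    {"grip": 50, "tx": 0, "ty": 0, "tz": 20, "wx": 0, "wy": 0, "wz": 0}
  ]
}}

```text
time_s: 4.7
tool_pos: [0.6378, -0.2063, 0.0897]
tcp_rot: [[0.05, 0.999, 0.002], [0.999, -0.05, -0.001], [-0.001, 0.002, -1.0]]
wrist_force: [0.9, -0.6, 1.0]
width: 0.52
finger_force: 0.0
```

Request:
{"op": "arm_command", "data": {
  "moves": [
    {"grip": 50, "tx": -17.7, "ty": 19.3, "tz": 0, "wx": 0, "wy": 0, "wz": -0.1395},
    {"grip": 50, "tx": -17.7, "ty": 19.3, "tz": 0, "wx": 0, "wy": 0, "wz": -0.1395},
    {"grip": 50, "tx": -17.7, "ty": 19.3, "tz": 0, "wx": 0, "wy": 0, "wz": -0.1395},
    {"grip": 50, "tx": -17.7, "ty": 19.3, "tz": 0, "wx": 0, "wy": 0, "wz": -0.1395},
    {"grip": 50, "tx": -17.7, "ty": 19.3, "tz": 0, "wx": 0, "wy": 0, "wz": -0.1395}
  ]
}}

```text
time_s: 5.2
tool_pos: [0.5479, -0.1088, 0.0875]
tcp_rot: [[0.684, 0.729, 0.001], [0.729, -0.684, -0.0], [0.0, 0.001, -1.0]]
wrist_force: [0.8, -0.8, -0.2]
width: 0.547
finger_force: 0.0
```

Request:
{"op": "arm_command", "data": {
  "moves": [
    {"grip": 50, "tx": -17.7, "ty": 19.3, "tz": 0, "wx": 0, "wy": 0, "wz": -0.1395},
    {"grip": 50, "tx": -17.7, "ty": 19.3, "tz": 0, "wx": 0, "wy": 0, "wz": -0.1395},
    {"grip": 50, "tx": -17.7, "ty": 19.3, "tz": 0, "wx": 0, "wy": 0, "wz": -0.1395},
    {"grip": 50, "tx": -17.7, "ty": 19.3, "tz": 0, "wx": 0, "wy": 0, "wz": -0.1395},
    {"grip": 50, "tx": -17.7, "ty": 19.3, "tz": 0, "wx": 0, "wy": 0, "wz": -0.1395}
  ]
}}

```text
time_s: 5.7
tool_pos: [0.4595, -0.0123, 0.0875]
tcp_rot: [[0.993, 0.12, 0.001], [0.12, -0.993, -0.0], [0.001, 0.0, -1.0]]
wrist_force: [-1.1, 0.5, 0.4]
width: 0.552
finger_force: 0.0
```

Request:
{"op": "arm_command", "data": {
  "moves": [
    {"grip": 50, "tx": -17.7, "ty": 19.3, "tz": 0, "wx": 0, "wy": 0, "wz": -0.1395},
    {"grip": 50, "tx": 0, "ty": 0, "tz": -30, "wx": 0, "wy": 0, "wz": 0},
    {"grip": 50, "tx": 0, "ty": 0, "tz": -15, "wx": 0, "wy": 0, "wz": 0},
    {"grip": 50, "tx": 0, "ty": 0, "tz": 0, "wx": 0, "wy": 0, "wz": 0},
    {"grip": 50, "tx": 0, "ty": 0, "tz": 0, "wx": 0, "wy": 0, "wz": 0}
  ]
}}

```text
time_s: 6.2
tool_pos: [0.4426, 0.0063, 0.0424]
tcp_rot: [[1.0, -0.014, 0.0], [-0.014, -1.0, 0.0], [0.0, -0.0, -1.0]]
wrist_force: [-0.1, 0.6, 0.2]
width: 0.553
finger_force: 0.0
```

Run:
```python
from h import *
s=env.get_state();print(s["tool_pos"])
d=env.snapshot("top");cv2.imwrite("pics/top1.png",cv2.resize(d["image"][:,:,::-1],(800,600),interpolation=cv2.INTER_CUBIC))
im=d["image"];hsv=cv2.cvtColor(im,cv2.COLOR_RGB2HSV)
m=((hsv[...,1]<50)&(hsv[...,2]>150)).astype(np.uint8)
for c in cv2.findContours(m,cv2.RETR_EXTERNAL,cv2.CHAIN_APPROX_NONE)[0]:
    if cv2.contourArea(c)>300: print(cv2.boundingRect(c),rect(top(d,c[:,0].astype(float),.012)))
```

```text
[0.44257063 0.00628307 0.04241592]
(338, 296, 23, 34) (array([ 302. , -135.5]), 68.2, 47.0, -2.0)
(216, 287, 119, 24) (array([332.7,  22.9]), 255.6, 37.1, 83.1)
(326, 199, 20, 61) (array([ 482.6, -115.9]), 131.3, 38.1, -6.6)
(239, 193, 88, 85) (array([470.7,   4.7]), 187.1, 168.2, 82.9)
(219, 188, 24, 61) (array([510.9, 118. ]), 131.7, 39.0, -8.5)
(448, 171, 21, 21) (array([ 584.6, -389.3]), 46.1, 44.5, -3.9)
(344, 154, 63, 13) (array([ 635.9, -206.4]), 139.5, 24.3, 87.0)
(230, 44, 11, 37) (array([873.8, 108.4]), 88.5, 23.1, 0.0)
(243, 42, 11, 41) (array([873.5,  78.2]), 98.4, 23.4, -0.4)
(257, 40, 11, 45) (array([873.1,  45.5]), 108.3, 23.3, -0.4)
(270, 38, 12, 49) (array([873. ,  13.9]), 118.0, 24.1, 0.6)
(284, 36, 12, 52) (array([873.6, -17.8]), 125.8, 24.9, 0.2)
(187, 0, 188, 93) (array([913.4,   2.2]), 439.3, 228.5, 89.1)
```

View pics/top1.png

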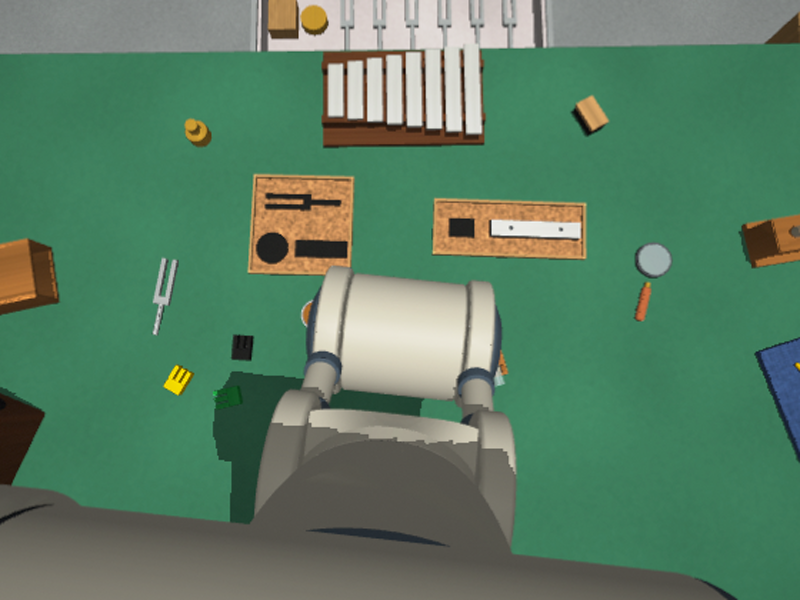

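The long bar lies on its outline at (535,229), within 1 mm. Now the short bar.

Request:
{"op": "arm_command", "data": {
  "moves": [
    {"grip": 50, "tx": 0, "ty": 0, "tz": -25, "wx": 0, "wy": 0, "wz": 0},
    {"grip": 50, "tx": 0, "ty": 0, "tz": -11, "wx": 0, "wy": 0, "wz": 0},
    {"grip": 50, "tx": 0, "ty": 0, "tz": -4, "wx": 0, "wy": 0, "wz": 0},
    {"grip": 10, "tx": 0, "ty": 0, "tz": 0, "wx": 0, "wy": 0, "wz": 0},
    {"grip": 10, "tx": 0, "ty": 0, "tz": 0, "wx": 0, "wy": 0, "wz": 0}
  ]
}}

```text
time_s: 6.75
tool_pos: [0.4428, 0.0062, 0.0027]
tcp_rot: [[1.0, -0.014, 0.001], [-0.014, -1.0, -0.0], [0.001, 0.0, -1.0]]
wrist_force: [0.2, -0.1, -0.4]
width: 0.405
finger_force: 0.0
```

Request:
{"op": "arm_command", "data": {
  "moves": [
    {"grip": 10, "tx": 0, "ty": 0, "tz": 0, "wx": 0, "wy": 0, "wz": 0},
    {"grip": 10, "tx": 0, "ty": 0, "tz": 0, "wx": 0, "wy": 0, "wz": 0},
    {"grip": 10, "tx": 0, "ty": 0, "tz": 0, "wx": 0, "wy": 0, "wz": 0},
    {"grip": 10, "tx": 0, "ty": 0, "tz": 0, "wx": 0, "wy": 0, "wz": 0},
    {"grip": 10, "tx": 0, "ty": 0, "tz": 0, "wx": 0, "wy": 0, "wz": 0}
  ]
}}

```text
time_s: 7.25
tool_pos: [0.4428, 0.0063, 0.0025]
tcp_rot: [[1.0, -0.014, 0.001], [-0.014, -1.0, -0.0], [0.001, 0.0, -1.0]]
wrist_force: [-0.1, -0.9, 10.4]
width: 0.269
finger_force: 30.0
```

Request:
{"op": "arm_command", "data": {
  "moves": [
    {"grip": 10, "tx": 0, "ty": 0, "tz": 40, "wx": 0, "wy": 0, "wz": 0},
    {"grip": 10, "tx": 15.3, "ty": 11.5, "tz": 30, "wx": 0, "wy": 0, "wz": 0.1406},
    {"grip": 10, "tx": 15.3, "ty": 11.5, "tz": 0, "wx": 0, "wy": 0, "wz": 0.1406},
    {"grip": 10, "tx": 15.3, "ty": 11.5, "tz": 0, "wx": 0, "wy": 0, "wz": 0.1406},
    {"grip": 10, "tx": 15.3, "ty": 11.5, "tz": 0, "wx": 0, "wy": 0, "wz": 0.1406}
  ]
}}

```text
time_s: 7.75
tool_pos: [0.5042, 0.0528, 0.0726]
tcp_rot: [[0.85, 0.527, 0.001], [0.527, -0.85, -0.0], [0.001, 0.001, -1.0]]
wrist_force: [0.5, -0.4, -0.1]
width: 0.268
finger_force: 30.0
```

Request:
{"op": "arm_command", "data": {
  "moves": [
    {"grip": 10, "tx": 15.3, "ty": 11.5, "tz": 0, "wx": 0, "wy": 0, "wz": 0.1406},
    {"grip": 10, "tx": 15.3, "ty": 11.5, "tz": 0, "wx": 0, "wy": 0, "wz": 0.1406},
    {"grip": 10, "tx": 15.3, "ty": 11.5, "tz": 0, "wx": 0, "wy": 0, "wz": 0.1406},
    {"grip": 10, "tx": 15.3, "ty": 11.5, "tz": 0, "wx": 0, "wy": 0, "wz": 0.1406},
    {"grip": 10, "tx": 15.3, "ty": 11.5, "tz": 0, "wx": 0, "wy": 0, "wz": 0.1406}
  ]
}}

```text
time_s: 8.25
tool_pos: [0.5805, 0.1104, 0.0722]
tcp_rot: [[0.308, 0.951, -0.0], [0.951, -0.308, -0.0], [-0.0, -0.0, -1.0]]
wrist_force: [0.6, 0.5, -0.2]
width: 0.266
finger_force: 30.0
```

Request:
{"op": "arm_command", "data": {
  "moves": [
    {"grip": 10, "tx": 15.3, "ty": 11.5, "tz": 0, "wx": 0, "wy": 0, "wz": 0.1406},
    {"grip": 10, "tx": 15.3, "ty": 11.5, "tz": 0, "wx": 0, "wy": 0, "wz": 0.1406},
    {"grip": 10, "tx": 0, "ty": 0, "tz": -20, "wx": 0, "wy": 0, "wz": 0},
    {"grip": 10, "tx": 0, "ty": 0, "tz": -20, "wx": 0, "wy": 0, "wz": 0},
    {"grip": 10, "tx": 0, "ty": 0, "tz": 0, "wx": 0, "wy": 0, "wz": 0}
  ]
}}

```text
time_s: 8.75
tool_pos: [0.6089, 0.1327, 0.0299]
tcp_rot: [[0.038, 0.999, -0.004], [0.999, -0.038, -0.0], [-0.001, -0.004, -1.0]]
wrist_force: [-0.8, -0.3, -0.4]
width: 0.268
finger_force: 30.0
```

Request:
{"op": "arm_command", "data": {
  "moves": [
    {"grip": 10, "tx": 1, "ty": 0.5, "tz": -16, "wx": 0, "wy": 0, "wz": 0},
    {"grip": 10, "tx": 0, "ty": 0, "tz": -7, "wx": 0, "wy": 0, "wz": 0},
    {"grip": 10, "tx": 0, "ty": 0, "tz": -1.5, "wx": 0, "wy": 0, "wz": 0},
    {"grip": 38, "tx": 0, "ty": 0, "tz": 0, "wx": 0, "wy": 0, "wz": 0},
    {"grip": 38, "tx": 0, "ty": 0, "tz": 0, "wx": 0, "wy": 0, "wz": 0}
  ]
}}

```text
time_s: 9.25
tool_pos: [0.6119, 0.1334, 0.0079]
tcp_rot: [[0.038, 0.999, 0.001], [0.999, -0.038, 0.0], [0.0, 0.001, -1.0]]
wrist_force: [0.2, -0.7, 0.3]
width: 0.4
finger_force: 0.0
```

Request:
{"op": "arm_command", "data": {
  "moves": [
    {"grip": 38, "tx": 0, "ty": 0, "tz": 0, "wx": 0, "wy": 0, "wz": 0},
    {"grip": 38, "tx": 0, "ty": 0, "tz": 5, "wx": 0, "wy": 0, "wz": 0},
    {"grip": 38, "tx": 0, "ty": 0, "tz": 20, "wx": 0, "wy": 0, "wz": 0},
    {"grip": 50, "tx": 0, "ty": 0, "tz": 35, "wx": 0, "wy": 0, "wz": 0},
    {"grip": 62, "tx": 0, "ty": 0, "tz": 20, "wx": 0, "wy": 0, "wz": 0}
  ]
}}

```text
time_s: 9.75
tool_pos: [0.6124, 0.1334, 0.0901]
tcp_rot: [[0.038, 0.999, 0.002], [0.999, -0.038, 0.0], [0.0, 0.002, -1.0]]
wrist_force: [-0.6, 0.7, -1.2]
width: 0.558
finger_force: 0.0
```

Request:
{"op": "arm_command", "data": {
  "moves": [
    {"grip": 60, "tx": -37.4, "ty": -3, "tz": 0, "wx": 0, "wy": 0, "wz": 0},
    {"grip": 60, "tx": -37.4, "ty": -3, "tz": 0, "wx": 0, "wy": 0, "wz": 0},
    {"grip": 60, "tx": -37.4, "ty": -3, "tz": 0, "wx": 0, "wy": 0, "wz": 0},
    {"grip": 60, "tx": -37.4, "ty": -3, "tz": 0, "wx": 0, "wy": 0, "wz": 0},
    {"grip": 60, "tx": -37.4, "ty": -3, "tz": 0, "wx": 0, "wy": 0, "wz": 0}
  ]
}}

```text
time_s: 10.25
tool_pos: [0.4233, 0.1182, 0.088]
tcp_rot: [[0.038, 0.999, 0.001], [0.999, -0.038, 0.0], [0.0, 0.001, -1.0]]
wrist_force: [0.7, 0.5, -0.2]
width: 0.658
finger_force: 0.0
```

Request:
{"op": "arm_command", "data": {
  "moves": [
    {"grip": 60, "tx": 0, "ty": 0, "tz": -20, "wx": 0, "wy": 0, "wz": 0},
    {"grip": 60, "tx": 0, "ty": 0, "tz": -20, "wx": 0, "wy": 0, "wz": 0},
    {"grip": 60, "tx": 0, "ty": 0, "tz": -5, "wx": 0, "wy": 0, "wz": 0},
    {"grip": 60, "tx": 0, "ty": 0, "tz": 0, "wx": 0, "wy": 0, "wz": 0},
    {"grip": 60, "tx": 0, "ty": 0, "tz": 0, "wx": 0, "wy": 0, "wz": 0}
  ]
}}

```text
time_s: 10.75
tool_pos: [0.4251, 0.1184, 0.043]
tcp_rot: [[0.038, 0.999, 0.001], [0.999, -0.038, 0.0], [0.0, 0.001, -1.0]]
wrist_force: [-0.2, -0.4, -0.1]
width: 0.656
finger_force: 0.0
```

Request:
{"op": "arm_command", "data": {
  "moves": [
    {"grip": 60, "tx": 0, "ty": 0, "tz": -20, "wx": 0, "wy": 0, "wz": 0},
    {"grip": 60, "tx": 0, "ty": 0, "tz": -10, "wx": 0, "wy": 0, "wz": 0},
    {"grip": 60, "tx": 0, "ty": 0, "tz": -4, "wx": 0, "wy": 0, "wz": 0},
    {"grip": 30, "tx": 0, "ty": 0, "tz": 0, "wx": 0, "wy": 0, "wz": 0},
    {"grip": 30, "tx": 0, "ty": 0, "tz": 0, "wx": 0, "wy": 0, "wz": 0}
  ]
}}

```text
time_s: 11.25
tool_pos: [0.4248, 0.1184, 0.0088]
tcp_rot: [[0.038, 0.999, 0.0], [0.999, -0.038, 0.0], [0.0, 0.0, -1.0]]
wrist_force: [0.0, 0.6, -0.8]
width: 0.517
finger_force: 30.5
```

Request:
{"op": "arm_command", "data": {
  "moves": [
    {"grip": 30, "tx": 0, "ty": 0, "tz": 0, "wx": 0, "wy": 0, "wz": 0},
    {"grip": 30, "tx": 0, "ty": 0, "tz": 0, "wx": 0, "wy": 0, "wz": 0},
    {"grip": 30, "tx": 0, "ty": 0, "tz": 0, "wx": 0, "wy": 0, "wz": 0},
    {"grip": 30, "tx": 0, "ty": 0, "tz": 20, "wx": 0, "wy": 0, "wz": 0},
    {"grip": 30, "tx": 0, "ty": 0, "tz": 40, "wx": 0, "wy": 0, "wz": 0}
  ]
}}

```text
time_s: 11.75
tool_pos: [0.4232, 0.1181, 0.0676]
tcp_rot: [[0.038, 0.999, -0.004], [0.999, -0.038, -0.001], [-0.001, -0.004, -1.0]]
wrist_force: [0.5, -0.1, -0.6]
width: 0.514
finger_force: 30.0
```

Request:
{"op": "arm_command", "data": {
  "moves": [
    {"grip": 30, "tx": 37.8, "ty": 18.5, "tz": 0, "wx": 0, "wy": 0, "wz": 0},
    {"grip": 30, "tx": 37.8, "ty": 18.5, "tz": 0, "wx": 0, "wy": 0, "wz": 0},
    {"grip": 30, "tx": 37.8, "ty": 18.5, "tz": 0, "wx": 0, "wy": 0, "wz": 0},
    {"grip": 30, "tx": 37.8, "ty": 18.5, "tz": 0, "wx": 0, "wy": 0, "wz": 0},
    {"grip": 30, "tx": 37.8, "ty": 18.5, "tz": 0, "wx": 0, "wy": 0, "wz": 0}
  ]
}}

```text
time_s: 12.25
tool_pos: [0.6148, 0.2116, 0.0685]
tcp_rot: [[0.038, 0.999, -0.0], [0.999, -0.038, -0.0], [-0.0, -0.0, -1.0]]
wrist_force: [-0.4, -1.3, -1.7]
width: 0.516
finger_force: 30.0
```

Request:
{"op": "arm_command", "data": {
  "moves": [
    {"grip": 30, "tx": 0, "ty": 0, "tz": -15, "wx": 0, "wy": 0, "wz": 0},
    {"grip": 30, "tx": 0, "ty": 0, "tz": -15, "wx": 0, "wy": 0, "wz": 0},
    {"grip": 30, "tx": 0, "ty": 0, "tz": -5, "wx": 0, "wy": 0, "wz": 0},
    {"grip": 30, "tx": 0, "ty": 0, "tz": 0, "wx": 0, "wy": 0, "wz": 0},
    {"grip": 30, "tx": 0, "ty": 0, "tz": 0, "wx": 0, "wy": 0, "wz": 0}
  ]
}}

```text
time_s: 12.75
tool_pos: [0.6132, 0.2105, 0.0337]
tcp_rot: [[0.038, 0.999, -0.0], [0.999, -0.038, -0.0], [-0.0, -0.0, -1.0]]
wrist_force: [1.0, -0.3, -0.3]
width: 0.518
finger_force: 30.0
```

Request:
{"op": "arm_command", "data": {
  "moves": [
    {"grip": 30, "tx": 0.5, "ty": 0.5, "tz": -14, "wx": 0, "wy": 0, "wz": 0},
    {"grip": 30, "tx": 0, "ty": 0, "tz": -5, "wx": 0, "wy": 0, "wz": 0},
    {"grip": 30, "tx": 0, "ty": 0, "tz": -2, "wx": 0, "wy": 0, "wz": 0},
    {"grip": 56, "tx": 0, "ty": 0, "tz": 0, "wx": 0, "wy": 0, "wz": 0},
    {"grip": 56, "tx": 0, "ty": 0, "tz": 0, "wx": 0, "wy": 0, "wz": 0}
  ]
}}

```text
time_s: 13.25
tool_pos: [0.6142, 0.2114, 0.0124]
tcp_rot: [[0.038, 0.999, 0.0], [0.999, -0.038, 0.0], [0.0, 0.0, -1.0]]
wrist_force: [-0.1, 0.6, 0.0]
width: 0.614
finger_force: 0.0
```

Request:
{"op": "arm_command", "data": {
  "moves": [
    {"grip": 56, "tx": 0, "ty": 0, "tz": 0, "wx": 0, "wy": 0, "wz": 0},
    {"grip": 56, "tx": 0, "ty": 0, "tz": 5, "wx": 0, "wy": 0, "wz": 0},
    {"grip": 56, "tx": 0, "ty": 0, "tz": 20, "wx": 0, "wy": 0, "wz": 0},
    {"grip": 50, "tx": 0, "ty": 0, "tz": 30, "wx": 0, "wy": 0, "wz": 0},
    {"grip": 50, "tx": 0, "ty": 0, "tz": 20, "wx": 0, "wy": 0, "wz": 0}
  ]
}}

```text
time_s: 13.75
tool_pos: [0.6147, 0.2115, 0.0895]
tcp_rot: [[0.038, 0.999, 0.001], [0.999, -0.038, 0.0], [0.0, 0.001, -1.0]]
wrist_force: [-0.3, 0.2, 0.1]
width: 0.547
finger_force: 0.0
```

Request:
{"op": "arm_command", "data": {
  "moves": [
    {"grip": 50, "tx": -6.2, "ty": 14, "tz": 0, "wx": 0, "wy": 0, "wz": -0.1408},
    {"grip": 50, "tx": -6.2, "ty": 14, "tz": 0, "wx": 0, "wy": 0, "wz": -0.1408},
    {"grip": 50, "tx": -6.2, "ty": 14, "tz": 0, "wx": 0, "wy": 0, "wz": -0.1408},
    {"grip": 50, "tx": -6.2, "ty": 14, "tz": 0, "wx": 0, "wy": 0, "wz": -0.1408},
    {"grip": 50, "tx": -6.2, "ty": 14, "tz": 0, "wx": 0, "wy": 0, "wz": -0.1408}
  ]
}}

```text
time_s: 14.25
tool_pos: [0.583, 0.2819, 0.0879]
tcp_rot: [[0.68, 0.733, 0.0], [0.733, -0.68, 0.0], [0.0, 0.0, -1.0]]
wrist_force: [-0.4, 0.1, 0.3]
width: 0.549
finger_force: 0.0
```

Request:
{"op": "arm_command", "data": {
  "moves": [
    {"grip": 50, "tx": -6.2, "ty": 14, "tz": 0, "wx": 0, "wy": 0, "wz": -0.1408},
    {"grip": 50, "tx": -6.2, "ty": 14, "tz": 0, "wx": 0, "wy": 0, "wz": -0.1408},
    {"grip": 50, "tx": -6.2, "ty": 14, "tz": 0, "wx": 0, "wy": 0, "wz": -0.1408},
    {"grip": 50, "tx": -6.2, "ty": 14, "tz": 0, "wx": 0, "wy": 0, "wz": -0.1408},
    {"grip": 50, "tx": -6.2, "ty": 14, "tz": 0, "wx": 0, "wy": 0, "wz": -0.1408}
  ]
}}

```text
time_s: 14.75
tool_pos: [0.552, 0.352, 0.0879]
tcp_rot: [[0.993, 0.119, 0.0], [0.119, -0.993, 0.0], [0.0, -0.0, -1.0]]
wrist_force: [0.6, 0.6, -0.5]
width: 0.548
finger_force: 0.0
```

Request:
{"op": "arm_command", "data": {
  "moves": [
    {"grip": 50, "tx": -6.2, "ty": 14, "tz": 0, "wx": 0, "wy": 0, "wz": -0.1408},
    {"grip": 50, "tx": -6.2, "ty": 14, "tz": 0, "wx": 0, "wy": 0, "wz": -0.1408},
    {"grip": 50, "tx": 0, "ty": 0, "tz": -20, "wx": 0, "wy": 0, "wz": 0},
    {"grip": 50, "tx": 0, "ty": 0, "tz": -20, "wx": 0, "wy": 0, "wz": 0},
    {"grip": 50, "tx": 0, "ty": 0, "tz": 0, "wx": 0, "wy": 0, "wz": 0}
  ]
}}

```text
time_s: 15.25
tool_pos: [0.5384, 0.3787, 0.0456]
tcp_rot: [[0.988, -0.156, -0.003], [-0.156, -0.988, -0.002], [-0.003, 0.002, -1.0]]
wrist_force: [-0.2, 0.4, 0.1]
width: 0.546
finger_force: 0.0
```

Run:
```python
from h import *
d=env.snapshot("top");cv2.imwrite("pics/top2.png",cv2.resize(d["image"][:,:,::-1],(800,600),interpolation=cv2.INTER_CUBIC))
d=env.snapshot("wrist");cv2.imwrite("pics/w2.png",d["image"][:,:,::-1])
```

```text
(no output)
```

View pics/top2.png

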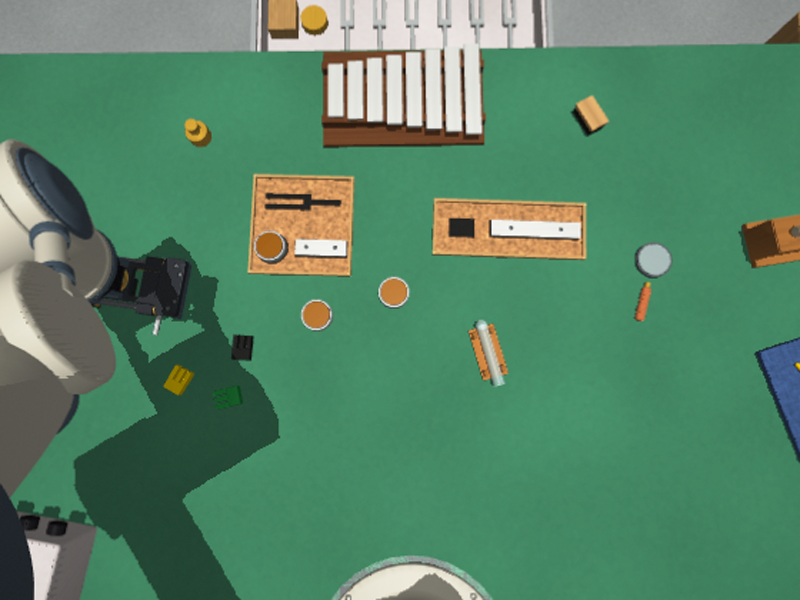

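View pics/w2.png

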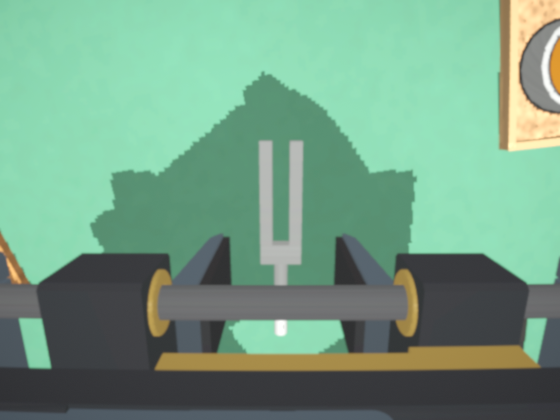

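The top view shows the short bar on its outline at (320,248) and the tin on its own at (269,246). In the wrist view the fork lies midway between the fingers, with its yoke at (281,253).

Request:
{"op": "arm_command", "data": {
  "moves": [
    {"grip": 50, "tx": 0, "ty": 0, "tz": -25, "wx": 0, "wy": 0, "wz": 0},
    {"grip": 50, "tx": 0, "ty": 0, "tz": -14, "wx": 0, "wy": 0, "wz": 0},
    {"grip": 50, "tx": 0, "ty": 0, "tz": -6, "wx": 0, "wy": 0, "wz": 0},
    {"grip": 10, "tx": 0, "ty": 0, "tz": 0, "wx": 0, "wy": 0, "wz": 0},
    {"grip": 10, "tx": 0, "ty": 0, "tz": 0, "wx": 0, "wy": 0, "wz": 0}
  ]
}}

```text
time_s: 15.85
tool_pos: [0.5401, 0.3795, 0.0031]
tcp_rot: [[0.988, -0.156, 0.001], [-0.156, -0.988, 0.0], [0.001, -0.0, -1.0]]
wrist_force: [0.4, -0.1, -0.2]
width: 0.403
finger_force: 0.0
```

Request:
{"op": "arm_command", "data": {
  "moves": [
    {"grip": 10, "tx": 0, "ty": 0, "tz": 0, "wx": 0, "wy": 0, "wz": 0},
    {"grip": 10, "tx": 0, "ty": 0, "tz": 0, "wx": 0, "wy": 0, "wz": 0},
    {"grip": 10, "tx": 0, "ty": 0, "tz": 0, "wx": 0, "wy": 0, "wz": 0},
    {"grip": 10, "tx": 0, "ty": 0, "tz": 0, "wx": 0, "wy": 0, "wz": 0},
    {"grip": 10, "tx": 0, "ty": 0, "tz": 0, "wx": 0, "wy": 0, "wz": 0}
  ]
}}

```text
time_s: 16.35
tool_pos: [0.5401, 0.3795, 0.0032]
tcp_rot: [[0.988, -0.156, 0.001], [-0.156, -0.988, 0.001], [0.001, -0.001, -1.0]]
wrist_force: [-0.5, -1.0, 6.4]
width: 0.261
finger_force: 30.0
```

Request:
{"op": "arm_command", "data": {
  "moves": [
    {"grip": 10, "tx": 0, "ty": 0, "tz": 40, "wx": 0, "wy": 0, "wz": 0},
    {"grip": 10, "tx": 12.3, "ty": -17.9, "tz": 30, "wx": 0, "wy": 0, "wz": 0.1408},
    {"grip": 10, "tx": 12.3, "ty": -17.9, "tz": 0, "wx": 0, "wy": 0, "wz": 0.1408},
    {"grip": 10, "tx": 12.3, "ty": -17.9, "tz": 0, "wx": 0, "wy": 0, "wz": 0.1408},
    {"grip": 10, "tx": 12.3, "ty": -17.9, "tz": 0, "wx": 0, "wy": 0, "wz": 0.1408}
  ]
}}

```text
time_s: 16.85
tool_pos: [0.5894, 0.3071, 0.0729]
tcp_rot: [[0.916, 0.401, 0.0], [0.401, -0.916, 0.0], [0.001, -0.0, -1.0]]
wrist_force: [-0.0, 0.4, -1.4]
width: 0.257
finger_force: 30.0
```

Request:
{"op": "arm_command", "data": {
  "moves": [
    {"grip": 10, "tx": 12.3, "ty": -17.9, "tz": 0, "wx": 0, "wy": 0, "wz": 0.1408},
    {"grip": 10, "tx": 12.3, "ty": -17.9, "tz": 0, "wx": 0, "wy": 0, "wz": 0.1408},
    {"grip": 10, "tx": 12.3, "ty": -17.9, "tz": 0, "wx": 0, "wy": 0, "wz": 0.1408},
    {"grip": 10, "tx": 12.3, "ty": -17.9, "tz": 0, "wx": 0, "wy": 0, "wz": 0.1408},
    {"grip": 10, "tx": 12.3, "ty": -17.9, "tz": 0, "wx": 0, "wy": 0, "wz": 0.1408}
  ]
}}

```text
time_s: 17.35
tool_pos: [0.6508, 0.2174, 0.0725]
tcp_rot: [[0.439, 0.898, -0.0], [0.898, -0.439, -0.0], [-0.0, -0.0, -1.0]]
wrist_force: [1.1, -0.4, -0.5]
width: 0.257
finger_force: 30.0
```

Request:
{"op": "arm_command", "data": {
  "moves": [
    {"grip": 10, "tx": 12.3, "ty": -17.9, "tz": 0, "wx": 0, "wy": 0, "wz": 0.1408},
    {"grip": 10, "tx": 12.3, "ty": -17.9, "tz": 0, "wx": 0, "wy": 0, "wz": 0.1408},
    {"grip": 10, "tx": 12.3, "ty": -17.9, "tz": 0, "wx": 0, "wy": 0, "wz": 0.1408},
    {"grip": 10, "tx": 0, "ty": 0, "tz": -20, "wx": 0, "wy": 0, "wz": 0},
    {"grip": 10, "tx": 0, "ty": 0, "tz": -10, "wx": 0, "wy": 0, "wz": 0}
  ]
}}

```text
time_s: 17.85
tool_pos: [0.687, 0.1638, 0.0412]
tcp_rot: [[0.039, 0.999, -0.001], [0.999, -0.039, -0.0], [-0.0, -0.001, -1.0]]
wrist_force: [-0.4, 0.5, -1.4]
width: 0.259
finger_force: 30.0
```

Run:
```python
from h import *
print(env.get_state()["tool_pos"])
d=env.snapshot("wrist");cv2.imwrite("pics/w3.png",d["image"][:,:,::-1])
```

```text
[0.68695319 0.16384886 0.04124141]
```

View pics/w3.png

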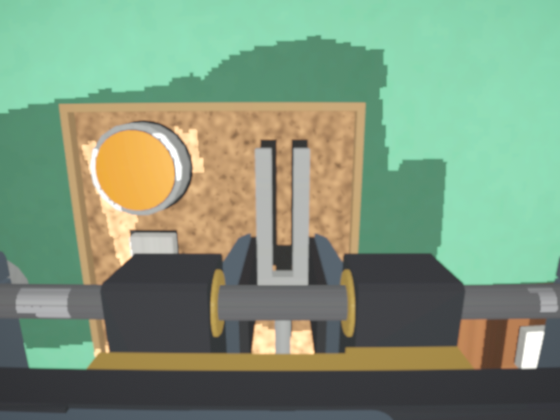

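The fork hangs over its outline, prong tips at (268,145) and (300,145). The tin at (140,168) looks flat. Lowering and releasing.

Request:
{"op": "arm_command", "data": {
  "moves": [
    {"grip": 10, "tx": 0.5, "ty": 0, "tz": -20, "wx": 0, "wy": 0, "wz": 0},
    {"grip": 10, "tx": 0, "ty": 0, "tz": -11, "wx": 0, "wy": 0, "wz": 0},
    {"grip": 10, "tx": 0, "ty": 0, "tz": -4, "wx": 0, "wy": 0, "wz": 0},
    {"grip": 10, "tx": 0, "ty": 0, "tz": 0, "wx": 0, "wy": 0, "wz": 0},
    {"grip": 36, "tx": 0, "ty": 0, "tz": 0, "wx": 0, "wy": 0, "wz": 0}
  ]
}}

```text
time_s: 18.4
tool_pos: [0.6882, 0.1648, 0.0081]
tcp_rot: [[0.038, 0.999, 0.001], [0.999, -0.038, 0.0], [0.0, 0.001, -1.0]]
wrist_force: [-0.3, 0.2, 0.2]
width: 0.32
finger_force: 0.0
```

Request:
{"op": "arm_command", "data": {
  "moves": [
    {"grip": 36, "tx": 0, "ty": 0, "tz": 0, "wx": 0, "wy": 0, "wz": 0},
    {"grip": 36, "tx": 0, "ty": 0, "tz": 0, "wx": 0, "wy": 0, "wz": 0},
    {"grip": 36, "tx": 0, "ty": 0, "tz": 5, "wx": 0, "wy": 0, "wz": 0},
    {"grip": 36, "tx": 0, "ty": 0, "tz": 25, "wx": 0, "wy": 0, "wz": 0},
    {"grip": 50, "tx": 0, "ty": 0, "tz": 50, "wx": 0, "wy": 0, "wz": 0}
  ]
}}

```text
time_s: 18.9
tool_pos: [0.6856, 0.1641, 0.0853]
tcp_rot: [[0.038, 0.999, -0.006], [0.999, -0.038, -0.001], [-0.001, -0.006, -1.0]]
wrist_force: [0.8, -0.2, 0.3]
width: 0.457
finger_force: 0.0
```

Request:
{"op": "arm_command", "data": {
  "moves": [
    {"grip": 50, "tx": -21.1, "ty": 8, "tz": 0, "wx": 0, "wy": 0, "wz": -0.1441},
    {"grip": 50, "tx": -21.1, "ty": 8, "tz": 0, "wx": 0, "wy": 0, "wz": -0.1441},
    {"grip": 50, "tx": -21.1, "ty": 8, "tz": 0, "wx": 0, "wy": 0, "wz": -0.1441},
    {"grip": 50, "tx": -21.1, "ty": 8, "tz": 0, "wx": 0, "wy": 0, "wz": -0.1441},
    {"grip": 50, "tx": -21.1, "ty": 8, "tz": 0, "wx": 0, "wy": 0, "wz": -0.1441}
  ]
}}

```text
time_s: 19.4
tool_pos: [0.5816, 0.2048, 0.088]
tcp_rot: [[0.692, 0.722, 0.001], [0.722, -0.692, 0.0], [0.001, 0.0, -1.0]]
wrist_force: [-0.7, 0.4, -1.0]
width: 0.548
finger_force: 0.0
```

Request:
{"op": "arm_command", "data": {
  "moves": [
    {"grip": 50, "tx": -21.1, "ty": 8, "tz": 0, "wx": 0, "wy": 0, "wz": -0.1441},
    {"grip": 50, "tx": -21.1, "ty": 8, "tz": 0, "wx": 0, "wy": 0, "wz": -0.1441},
    {"grip": 50, "tx": -21.1, "ty": 8, "tz": 0, "wx": 0, "wy": 0, "wz": -0.1441},
    {"grip": 50, "tx": -21.1, "ty": 8, "tz": 0, "wx": 0, "wy": 0, "wz": -0.1441},
    {"grip": 50, "tx": -21.1, "ty": 8, "tz": 0, "wx": 0, "wy": 0, "wz": -0.1441}
  ]
}}

```text
time_s: 19.9
tool_pos: [0.4762, 0.2449, 0.088]
tcp_rot: [[0.996, 0.086, 0.001], [0.086, -0.996, 0.0], [0.001, -0.0, -1.0]]
wrist_force: [0.3, 0.2, 0.6]
width: 0.545
finger_force: 0.0
```

Run:
```python
from h import *
s=env.get_state();print(s["tool_pos"])
d=env.snapshot("wrist");cv2.imwrite("pics/w4.png",d["image"][:,:,::-1])
```

```text
[0.47622955 0.244864   0.08798456]
```

View pics/w4.png

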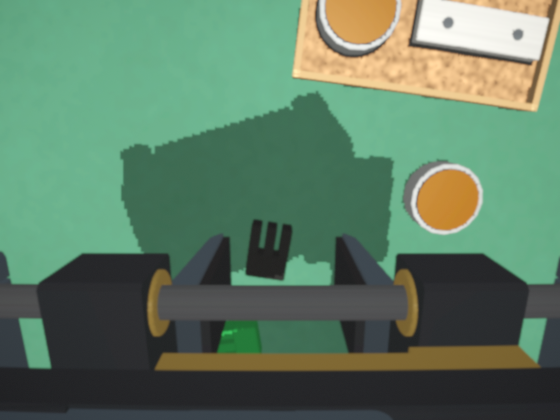

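The mute is at (270,250) with its prongs up, turned about 9° from the tool. Measuring it here.

Run:
```python
from h import *
s=env.get_state();d=env.snapshot("wrist");R,o=wristpose(s,d)
im=d["image"];m=np.zeros(im.shape[:2],np.uint8);m[212:283,238:302]=(im.max(2)<50)[212:283,238:302]
m=cv2.morphologyEx(m,cv2.MORPH_CLOSE,np.ones((9,9)))
c=max(cv2.findContours(m,cv2.RETR_EXTERNAL,cv2.CHAIN_APPROX_NONE)[0],key=cv2.contourArea)
print(cv2.boundingRect(c));[print(rect(rays(d,c[:,0].astype(float),R,o,z))) for z in(.012,.016)]
```

```text
(248, 216, 44, 57)
(array([456.2, 252.5]), 39.6, 26.6, -4.2)
(array([457.6, 252.4]), 38.9, 26.2, -4.2)
```

Request:
{"op": "arm_command", "data": {
  "moves": [
    {"grip": 50, "tx": -10, "ty": 3.8, "tz": 0, "wx": 0, "wy": 0, "wz": -0.08},
    {"grip": 50, "tx": -9.7, "ty": 3.8, "tz": -20, "wx": 0, "wy": 0, "wz": -0.08},
    {"grip": 50, "tx": 0, "ty": 0, "tz": -20, "wx": 0, "wy": 0, "wz": 0},
    {"grip": 50, "tx": 0, "ty": 0, "tz": 0, "wx": 0, "wy": 0, "wz": 0},
    {"grip": 50, "tx": 0, "ty": 0, "tz": 0, "wx": 0, "wy": 0, "wz": 0}
  ]
}}

```text
time_s: 20.5
tool_pos: [0.4578, 0.2521, 0.0479]
tcp_rot: [[0.998, -0.067, 0.0], [-0.067, -0.998, 0.0], [0.0, -0.0, -1.0]]
wrist_force: [-0.6, 0.2, 0.3]
width: 0.549
finger_force: 0.0
```

Request:
{"op": "arm_command", "data": {
  "moves": [
    {"grip": 50, "tx": 0, "ty": 0, "tz": -22, "wx": 0, "wy": 0, "wz": 0},
    {"grip": 50, "tx": 0, "ty": 0, "tz": -16, "wx": 0, "wy": 0, "wz": 0},
    {"grip": 50, "tx": 0, "ty": 0, "tz": -6, "wx": 0, "wy": 0, "wz": 0},
    {"grip": 10, "tx": 0, "ty": 0, "tz": 0, "wx": 0, "wy": 0, "wz": 0},
    {"grip": 10, "tx": 0, "ty": 0, "tz": 0, "wx": 0, "wy": 0, "wz": 0}
  ]
}}

```text
time_s: 21.0
tool_pos: [0.4578, 0.2523, 0.0043]
tcp_rot: [[0.998, -0.068, 0.001], [-0.068, -0.998, 0.0], [0.001, -0.001, -1.0]]
wrist_force: [-0.2, 0.5, 1.0]
width: 0.401
finger_force: 0.0
```

Request:
{"op": "arm_command", "data": {
  "moves": [
    {"grip": 10, "tx": 0, "ty": 0, "tz": 0, "wx": 0, "wy": 0, "wz": 0},
    {"grip": 10, "tx": 0, "ty": 0, "tz": 0, "wx": 0, "wy": 0, "wz": 0},
    {"grip": 10, "tx": 0, "ty": 0, "tz": 0, "wx": 0, "wy": 0, "wz": 0},
    {"grip": 10, "tx": 0, "ty": 0, "tz": 0, "wx": 0, "wy": 0, "wz": 0},
    {"grip": 10, "tx": 0, "ty": 0, "tz": 0, "wx": 0, "wy": 0, "wz": 0}
  ]
}}

```text
time_s: 21.5
tool_pos: [0.4577, 0.2523, 0.0043]
tcp_rot: [[0.998, -0.068, 0.001], [-0.068, -0.998, 0.0], [0.001, -0.001, -1.0]]
wrist_force: [0.2, -0.8, 8.2]
width: 0.308
finger_force: 30.0
```

Request:
{"op": "arm_command", "data": {
  "moves": [
    {"grip": 10, "tx": 0, "ty": 0, "tz": 40, "wx": 0, "wy": 0, "wz": 0},
    {"grip": 10, "tx": 16.8, "ty": -31.1, "tz": 30, "wx": 0, "wy": 0, "wz": 0.1445},
    {"grip": 10, "tx": 16.8, "ty": -31.1, "tz": 0, "wx": 0, "wy": 0, "wz": 0.1445},
    {"grip": 10, "tx": 16.8, "ty": -31.1, "tz": 0, "wx": 0, "wy": 0, "wz": 0.1445},
    {"grip": 10, "tx": 16.8, "ty": -31.1, "tz": 0, "wx": 0, "wy": 0, "wz": 0.1445}
  ]
}}

```text
time_s: 22.0
tool_pos: [0.525, 0.1268, 0.0741]
tcp_rot: [[0.87, 0.493, 0.001], [0.493, -0.87, 0.0], [0.001, 0.0, -1.0]]
wrist_force: [0.2, 0.8, 0.5]
width: 0.303
finger_force: 30.0
```

Request:
{"op": "arm_command", "data": {
  "moves": [
    {"grip": 10, "tx": 16.8, "ty": -31.1, "tz": 0, "wx": 0, "wy": 0, "wz": 0.1445},
    {"grip": 10, "tx": 16.8, "ty": -31.1, "tz": 0, "wx": 0, "wy": 0, "wz": 0.1445},
    {"grip": 10, "tx": 16.8, "ty": -31.1, "tz": 0, "wx": 0, "wy": 0, "wz": 0.1445},
    {"grip": 10, "tx": 16.8, "ty": -31.1, "tz": 0, "wx": 0, "wy": 0, "wz": 0.1445},
    {"grip": 10, "tx": 16.8, "ty": -31.1, "tz": 0, "wx": 0, "wy": 0, "wz": 0.1445}
  ]
}}

```text
time_s: 22.5
tool_pos: [0.6088, -0.029, 0.0738]
tcp_rot: [[0.327, 0.945, 0.0], [0.945, -0.327, -0.0], [0.0, 0.0, -1.0]]
wrist_force: [0.2, 0.2, -1.1]
width: 0.311
finger_force: 30.0
```

Request:
{"op": "arm_command", "data": {
  "moves": [
    {"grip": 10, "tx": 16.8, "ty": -31.1, "tz": 0, "wx": 0, "wy": 0, "wz": 0.1445},
    {"grip": 10, "tx": 16.8, "ty": -31.1, "tz": 0, "wx": 0, "wy": 0, "wz": 0.1445},
    {"grip": 10, "tx": 0, "ty": 0, "tz": -20, "wx": 0, "wy": 0, "wz": 0},
    {"grip": 10, "tx": 0, "ty": 0, "tz": -10, "wx": 0, "wy": 0, "wz": 0},
    {"grip": 10, "tx": 0, "ty": 0, "tz": 0, "wx": 0, "wy": 0, "wz": 0}
  ]
}}

```text
time_s: 23.0
tool_pos: [0.6404, -0.0891, 0.042]
tcp_rot: [[0.051, 0.999, -0.003], [0.999, -0.051, 0.001], [0.001, -0.003, -1.0]]
wrist_force: [-0.1, -0.1, 0.9]
width: 0.302
finger_force: 30.0
```

Steady z is about 44, so lower by 36 and release.

Request:
{"op": "arm_command", "data": {
  "moves": [
    {"grip": 10, "tx": 0, "ty": 0, "tz": -20, "wx": 0, "wy": 0, "wz": 0},
    {"grip": 10, "tx": 0, "ty": 0, "tz": -12, "wx": 0, "wy": 0, "wz": 0},
    {"grip": 10, "tx": 0, "ty": 0, "tz": -4, "wx": 0, "wy": 0, "wz": 0},
    {"grip": 10, "tx": 0, "ty": 0, "tz": 0, "wx": 0, "wy": 0, "wz": 0},
    {"grip": 40, "tx": 0, "ty": 0, "tz": 0, "wx": 0, "wy": 0, "wz": 0}
  ]
}}

```text
time_s: 23.5
tool_pos: [0.6419, -0.0894, 0.0077]
tcp_rot: [[0.05, 0.999, 0.0], [0.999, -0.05, -0.0], [-0.0, 0.0, -1.0]]
wrist_force: [-0.4, -0.5, -0.3]
width: 0.362
finger_force: 0.0
```

Request:
{"op": "arm_command", "data": {
  "moves": [
    {"grip": 40, "tx": 0, "ty": 0, "tz": 0, "wx": 0, "wy": 0, "wz": 0},
    {"grip": 40, "tx": 0, "ty": 0, "tz": 0, "wx": 0, "wy": 0, "wz": 0},
    {"grip": 40, "tx": 0, "ty": 0, "tz": 5, "wx": 0, "wy": 0, "wz": 0},
    {"grip": 40, "tx": 0, "ty": 0, "tz": 25, "wx": 0, "wy": 0, "wz": 0},
    {"grip": 50, "tx": 0, "ty": 0, "tz": 50, "wx": 0, "wy": 0, "wz": 0}
  ]
}}

```text
time_s: 24.0
tool_pos: [0.6397, -0.0893, 0.0854]
tcp_rot: [[0.05, 0.999, -0.006], [0.999, -0.05, 0.001], [0.001, -0.006, -1.0]]
wrist_force: [0.3, -0.2, 0.8]
width: 0.501
finger_force: 0.0
```

Request:
{"op": "arm_command", "data": {
  "moves": [
    {"grip": 50, "tx": -40, "ty": 0, "tz": 15, "wx": 0, "wy": 0, "wz": 0},
    {"grip": 50, "tx": -40, "ty": 0, "tz": 15, "wx": 0, "wy": 0, "wz": 0},
    {"grip": 50, "tx": -40, "ty": 0, "tz": 15, "wx": 0, "wy": 0, "wz": 0},
    {"grip": 50, "tx": -40, "ty": 0, "tz": 15, "wx": 0, "wy": 0, "wz": 0},
    {"grip": 50, "tx": -40, "ty": 0, "tz": 15, "wx": 0, "wy": 0, "wz": 0}
  ]
}}

```text
time_s: 24.5
tool_pos: [0.4402, -0.0896, 0.1631]
tcp_rot: [[0.05, 0.999, 0.0], [0.999, -0.05, -0.0], [-0.0, 0.0, -1.0]]
wrist_force: [1.3, -0.5, 0.6]
width: 0.551
finger_force: 0.0
```

Run:
```python
from h import *
d=env.snapshot("top");im=d["image"]
cv2.imwrite("pics/top3.png",cv2.resize(im[100:300,150:490,::-1],(800,471),interpolation=cv2.INTER_CUBIC))
d2=env.snapshot("side")["image"];cv2.imwrite("pics/side3.png",cv2.resize(d2[150:300,160:340,::-1],(720,600),interpolation=cv2.INTER_CUBIC))
```

```text
(no output)
```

View pics/top3.png

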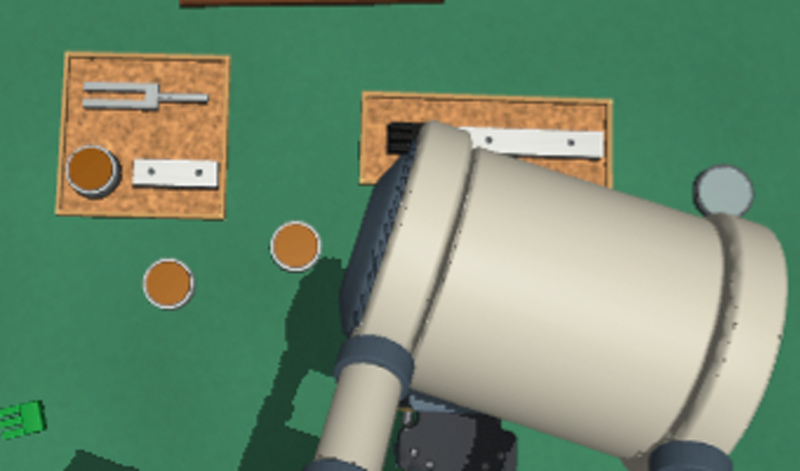

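View pics/side3.png

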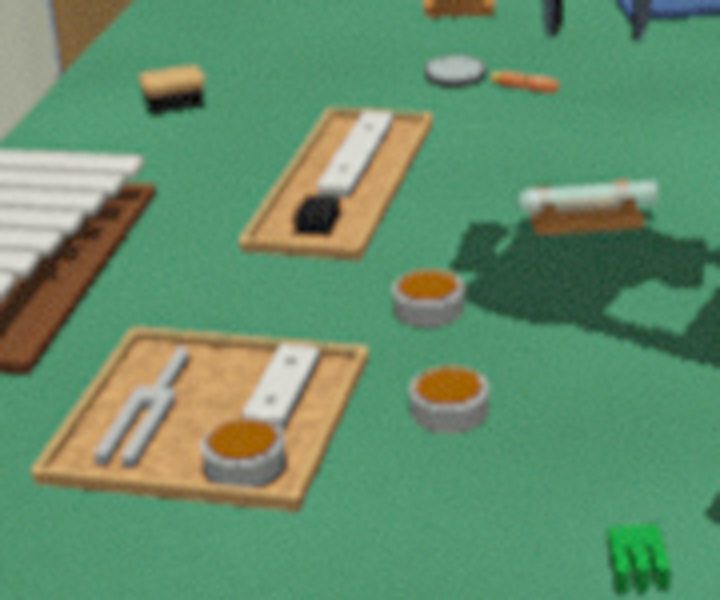

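The fork, short bar, tin, long bar and mute all look to be on their outlines. I'll move clear for a last numeric check, including whether the tin is flat.

Request:
{"op": "arm_command", "data": {
  "moves": [
    {"grip": 50, "tx": -10, "ty": -40, "tz": 20, "wx": 0, "wy": 0, "wz": 0},
    {"grip": 50, "tx": -10, "ty": -40, "tz": 20, "wx": 0, "wy": 0, "wz": 0},
    {"grip": 50, "tx": -10, "ty": -40, "tz": 10, "wx": 0, "wy": 0, "wz": 0},
    {"grip": 50, "tx": -10, "ty": -40, "tz": 0, "wx": 0, "wy": 0, "wz": 0},
    {"grip": 50, "tx": -10, "ty": -40, "tz": 0, "wx": 0, "wy": 0, "wz": 0}
  ]
}}

```text
time_s: 25.1
tool_pos: [0.3916, -0.2917, 0.2131]
tcp_rot: [[0.05, 0.999, 0.001], [0.999, -0.05, -0.001], [-0.001, 0.001, -1.0]]
wrist_force: [1.1, 0.2, 0.5]
width: 0.55
finger_force: 0.0
```

Request:
{"op": "arm_command", "data": {
  "moves": [
    {"grip": 50, "tx": -10, "ty": -40, "tz": 0, "wx": 0, "wy": 0, "wz": 0},
    {"grip": 50, "tx": -10, "ty": -40, "tz": 0, "wx": 0, "wy": 0, "wz": 0},
    {"grip": 50, "tx": -10, "ty": -40, "tz": 0, "wx": 0, "wy": 0, "wz": 0},
    {"grip": 50, "tx": 0, "ty": 0, "tz": 0, "wx": 0, "wy": 0, "wz": 0},
    {"grip": 50, "tx": 0, "ty": 0, "tz": 0, "wx": 0, "wy": 0, "wz": 0}
  ]
}}

```text
time_s: 25.6
tool_pos: [0.3616, -0.4104, 0.2122]
tcp_rot: [[0.052, 0.999, 0.0], [0.999, -0.052, 0.0], [0.0, -0.0, -1.0]]
wrist_force: [0.1, -0.1, 0.4]
width: 0.55
finger_force: 0.0
```

Run:
```python
from h import *
T=env.snapshot("top");S=env.snapshot("side");s=env.get_state();print(s["tool_pos"])
hs=lambda d:cv2.cvtColor(d["image"],cv2.COLOR_RGB2HSV)
def cons(m,a,b=9e9): return [c[:,0].astype(float) for c in cv2.findContours(m.astype(np.uint8),cv2.RETR_EXTERNAL,cv2.CHAIN_APPROX_NONE)[0] if a<cv2.contourArea(c)<b]
# amber discs, both views; edge fit in world at assumed height
for n,d in(("top",T),("side",S)):
    h=hs(d);m=(h[...,0]>5)&(h[...,0]<22)&(h[...,1]>195)
    for c in cons(m,60,500):
        for z in((.020,.023)):
            P=top(d,c,z);e=cv2.fitEllipse((P*1000).astype(np.float32))
            if .3<e[0][0]/1000<.7 and abs(e[0][1])<300: print(n,z,np.round(e[0],1),np.round(e[1],1),round(e[2]))
h=hs(T)
m=(h[...,1]<60)&(h[...,2]>95);
for c in cons(m,60):
    r=rect(top(T,c,.012))
    if 550<r[0][0]<720 and r[1]<150: print("grey",r)
m=np.zeros(h.shape[:2],np.uint8);m[140:185,305:345]=h[140:185,305:345,2]<60
for c in cons(m,40):print("dark",rect(top(T,c,.015)))
cv2.imwrite("pics/top4.png",cv2.resize(T["image"][110:290,160:490,::-1],(800,436),interpolation=cv2.INTER_CUBIC))
```

```text
[ 0.36200233 -0.40901745  0.2122804 ]
top 0.02 [614.4 211.7] [36.2 36.5] 40
top 0.023 [613.7 211. ] [36.  36.3] 40
side 0.02 [614.5 210.4] [29.2 33.5] 100
side 0.023 [613.1 214.5] [29.1 33.3] 100
side 0.02 [504.3 141.2] [27.6 32.7] 99
side 0.023 [503.4 145.7] [27.4 32.5] 99
grey (array([ 583.8, -389.3]), 52.3, 48.9, -3.9)
grey (array([610.8, 132.7]), 80.8, 25.5, 87.3)
grey (array([ 635.6, -206.4]), 139.5, 25.5, 87.1)
grey (array([687.5, 161.7]), 120.2, 23.4, 89.2)
dark (array([640.1, -89.3]), 36.0, 29.8, 88.2)
```

View pics/top4.png

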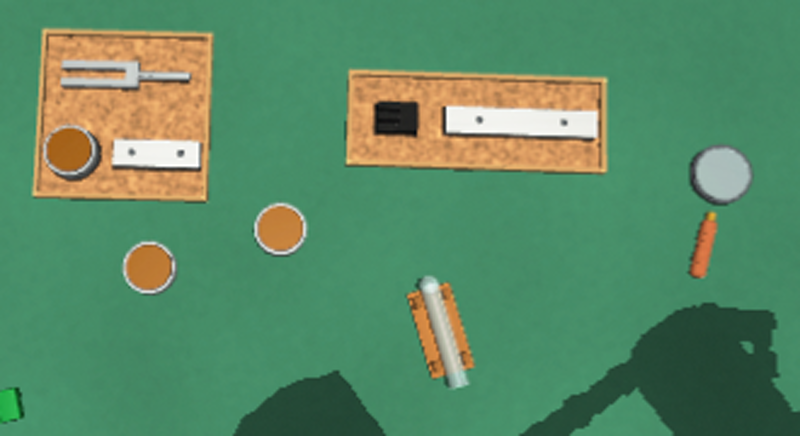

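Every piece measures within about 3 mm of its outline centre. The tin's shape and height match a flat one 3 mm up, and the lens has not moved. Handing in.

```bash
python3 -c "
from rig import env
print(env.finish_job())"
```

```text
the job is handed in; nothing more can be done
None
```

Both kits are made up and handed in: by the final top-camera check all five pieces lie flat within about 3 mm of their outline centres, and I never touched the hand lens or test tube; the judge's result was not shown to me.

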